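# Open the guarded valve housing of an edge bander with its release key

## Robot

A 7-joint arm with a two-finger parallel gripper is mounted at the origin on the work surface. World frame = base frame: x ahead of the robot, y to its left, z up, the work surface at z = 0. Lengths are in m, angles in rad, forces in N, time in s.
With the tool pointing down it reaches from about 0.4 to 0.85 m from the base axis. Payload 10.4 kg.
Tool frame: the origin (TCP) lies between the finger pads; the fingertips stand 22 mm ahead of it and the grasp point (between the pads) lies 3 mm ahead of it; z points along the fingers, y is the line along which they close (so a half turn about z gives the same grasp; the last joint's range is limited). The gripper opens to 85 mm and grips with 20 to 120 N. Pads are 22 mm wide; open, the fingers measure 114 mm over their backs; the gripper's body (76 mm by 85 mm) begins 54 mm behind the grasp point. The pads swing forward as they close: fully open they stand 13 mm farther back than shut.
Start: joints at [1.174, 0.332, -0.065, 1.46, 0.022, 1.35, -0.088], TCP at [0.228, -0.582, 0.253] pointing down, gripper open.
Joint ranges: [-2.6, 2.6], [-0.5, 2.12], [-1.47, 1.34], [0.16, 2.42], [-1.27, 4.41], [0.06, 2.06], [-2.6, 2.6]. Speed limits (rad/s): [2.22, 2.22, 2.79, 2.79, 3.14, 3.14, 3.14].

## Interface

Orientations are given as a unit quaternion [x, y, z, w].
In Python, from workcell import manip, camera, ticket, boxes_of, outline_of gives the robot as it stands.
- The arm moves only by the tool carry_out, never from a script. Its argument "deltas" is a list of rows, each a list of 5 numbers: the shift along the tool's x, y, z as a fraction of full scale, then the turn about the tool's z as a fraction of full scale, then the opening, from -1 (shut) to 1 (fully open), so that 0 is half open. In form: [[tx, ty, tz, spin, gripper], ...]. A call has 1 to 20 rows; each row is the pose to reach, as a shift and turn from the pose commanded when the call began, along the tool's axes at that moment; what a row does not reach only later rows make up. Full scale, the value 1, is 150 mm for a shift and 30 degrees for a turn. A row lasts 1/8 s, in which the tool goes at most 62.5 mm and 10.7 degrees, less where a joint would pass 70% of its speed; a pose out of reach is approached as far as the arm can. A call with a number of a shift or a turn outside -1 to 1 is refused whole. A call with a gripper value outside its range is refused whole. The fingers move at their own pace and stop on an object; "force" is the grip in N (left out, the last holds). Time passes only in rows, so rows that repeat a pose let the fingers close. It gives the time, the measured TCP pose, the force, the opening and the grip force at its end, in the units of the state.
- manip.get_obs(): the state, without advancing time (a new reading comes with each control period).
- camera(name): name is "scene" or "top" or "wrist"; returns a dict with "img" (384x512x3 uint8, red, green, blue), "depth" (384x512 float32, m along the optical axis (not along the pixel's ray), 0 where there is no reading), "vertical_fov" (degrees; the focal length in pixels is half the picture's height over the tangent of half this angle, whatever the lens; pixels are square), "cx", "cy" (the principal point, pixels), "R" (3x3) and "t" (3): a world point X has camera coordinates R X + t. Camera axes: x right, y down, z forward; pixel columns grow to the right and rows downward; lengths in m; the calibration is good to about 2 mm. A picture is of the moment at which its call begins.
- ticket.hand_in(): hands the job in; it is judged then, once.
Trained networks look in a picture, given as the dict that the camera call returned (one of the last four; its "shot" number tells which), for a name from the list of things; names that differ only in an ending like _2 or _b are one class to them, and where a whole thing is asked for, a point or a joint stands for the part that bears it (a point fixed in the world has none). Each returns a list of dicts, best first, with "conf" (0 to 1); they miss things now and then, are a little off and sometimes report something else, mostly with a low value. They report only what shows in the picture. A call takes as long as a camera call. They do not tell look-alikes from the thing itself.
- boxes_of(query, picture): "position" ([x, y, z] in m, in world coordinates, good to about 4 mm: the middle of the surface that is visible of it).
- outline_of(query, picture): "region" (384x512 bool, what is visible of it).
The state is a dict: "clock": time; "joint_pos": joint angles; "joint_velocities": joint speeds; "tau": joint torques, N m; "position": TCP position; "ee_rot": TCP orientation; "ft_force": force on the tool from outside, world axes, zero at the start; "torque": the same for the moment, N m; "grip_width": opening from 0.0 (shut) to 1.0 (fully open); "grasp_force": force on a finger pad.
Only numpy, scipy, OpenCV 4.12 (cv2) and the standard library are available. Lean on these libraries where they do the work, as an engineer would, in place of code of your own. Each camera call takes 0.05 s, during which the arm holds its last target. There are 200 camera calls.

## Task

Take the release key from its bracket and, working through the notch in the valve housing's top, press the sprung hook down with it and draw the door free without forcing anything. Swing the door wide open, at least 60 degrees, and set the key back in its bracket, fully home. Leave the roller, tin and spanner where they are.

Things in the scene. Friction and masses are not known exactly. Their poses are not given: they have to be found in the camera images.
- housing: White sheet-steel valve housing fixed to the bed, 130 deep (x), 220 wide (y), 140 high. Origin: centre of its underside; it faces its own -x. An overlay door (195 wide, 112 high, 5 thick, vent slots, no handle) covers the front: its inner face lies 1 in front of the housing's front edge, its top edge 1 to 25 below the housing's top. Over 20 N from the key bends housing, door or hook.
- notch (a point): Centre of the notch in the housing's top plate (3 thick), at its upper face, axes as the housing's. 24 wide (y), 24 deep (x): it runs from the housing's front edge (12 to -x of this point) backwards and is open to the front, so that a rod let down in it, behind the door, can be drawn out with the door. The hook's thumb pad lies straight below.
- hook_zone (a point): Point fixed in the housing 35 below point notch: mean height of the hook's thumb pad. Steel hook on the door's inner face, slides straight down against a spring: flat pad 22 wide (y), reaching 30 in from the door, then an 11 high upturned nose. Door, hook and catch sit together in slotted holes set differently on each machine: the pad's true height, 12 above to 12 below it, must be felt.
- catch (a point): Point fixed in the housing on the front face of a steel catch bar (along y), 24 behind the front edge; the bar shares the pad's unknown height. The hook's nose stands behind it; this alone holds the door. Spring: 4 N to start, 9.5 N at the end. Pad 6 down: nose clear; 8 down: hard stop. Keep the hook down while drawing the door its first 20 mm; then it may rise. Pulling while it holds bends it.
- hinge (a point): Point of the door's upright hinge axis at the level of the housing's top; axes as the housing's. It lies 155 to the housing's -y of the notch's centre and 15.5 in front of it (3.5 in front of the housing's front edge).
- door (a joint): Door angle about the hinge, rad: 0 shut, grows as the free edge swings out to the housing's -x, 1.9 at most. Stays where it is left (about 1 N at the notch's distance moves it).
- key: Release key, about 0.16 kg, upright: steel rod 9 thick with a round tip, 85 long, below a round steel collar (32 across, 6 thick) and a black square grip 24 by 24, 60 high. Origin: the rod's tip, z up along the key; collar underside at 85, grip from 91 to 151. At the start it hangs in the bracket, collar resting on it; the grip's faces are square to its x and y axes.
- bracket: Fixed white bracket for the key: a plate 70 by 70 by 10 with its top 100 above the bed, on two side legs (open along its x). Origin: centre of its underside.
- bracket_hole (a point): Centre of the bracket's round hole (16 across, through), at the plate's upper face. The key is home when its collar rests flat on the plate, so that its tip is 85 below this point.
- roller: Bystander: loose grey feed roller standing on end, 56 across, 44 high. Origin: centre of its underside.
- grease_tin: Bystander: loose aluminium grease tin, 64 across, 75 high. Origin: centre of its underside.
- spanner: Bystander: loose steel spanner lying flat on the bed. Origin: centre of its underside.
There are look-alikes about, which are no part of the job. What is meant by the key is not turquoise, and is the smaller of those in its own colour.

How it is judged:
By the outcome, as a careful person would: the job done as asked, in the order asked, and still so for the second after the job is handed in, with the robot touching nothing.
It also fails if it takes over 53 s, if anything falls off the work surface, if the arm or the gripper's body presses on something with over 40 N, if the wrist force passes 120 N, or if a joint passes its speed limit or range.

## Working session

There is one attempt and no reset: what is moved stays moved. The work goes in short steps, Python scripts to look and compute and a tool call to move; the robot and the scene stay as the last step left them, time stands still between calls to the robot, and variables do not carry over. Pictures are saved under pics/ and viewed, at most 10 in all, crops included, and the job is handed in when it is done.

Besides the shell and the picture viewer there is one more tool, called after "Call:" as a command line: name --pt "numbers of a row" for each row, then --argument value for the rest. carry_out: Moves the arm, as the interface text tells. Its arguments: {"type":"object","properties":{"deltas":{"type":"array","items":{"type":"array","items":{"type":"number"}}},"force":{"type":"number"}},"required":["deltas"]}

```bash
ls; mkdir -p pics; cat > h.py <<'E'
import numpy as np, cv2
from workcell import manip, camera, ticket, boxes_of, outline_of
def pts(c):
    h,w=c["depth"].shape; f=h/2/np.tan(np.radians(c["vertical_fov"])/2)
    v,u=np.mgrid[:h,:w]; d=c["depth"]
    P=np.stack([(u-c["cx"])/f*d,(v-c["cy"])/f*d,d],-1)
    return (P-c["t"])@c["R"]
def save(c,n): cv2.imwrite("pics/"+n,c["img"][...,::-1])
E
python3 - <<'E'
from h import *
o=manip.get_obs(); print({k:np.round(v,3) for k,v in o.items()})
ims=[]
for n in ["scene","top"]:
    c=camera(n); np.savez(n+".npz",**{k:v for k,v in c.items()}); P=pts(c); ims.append(c["img"])
    print(n,c["R"].round(2).tolist(),c["t"].round(3))
    for q in ["key","bracket","bracket_hole","housing","notch","door","hinge","roller","grease_tin","spanner"]:
        print(q,[(np.round(b["position"],3).tolist(),round(b["conf"],2)) for b in boxes_of(q,c)][:5])
cv2.imwrite("pics/a.png",np.vstack(ims)[...,::-1][:, :] if 0 else cv2.resize(np.hstack(ims)[...,::-1],(800,300)))
cv2.imwrite("pics/scene.png",ims[0][...,::-1]);cv2.imwrite("pics/top.png",ims[1][...,::-1])
E
```

```text
pics
{'clock': np.float64(0.0), 'joint_pos': array([ 1.174,  0.333, -0.065,  1.461,  0.022,  1.35 , -0.088]), 'joint_velocities': array([-0.002, -0.   , -0.   ,  0.   ,  0.   ,  0.001,  0.002]), 'tau': array([ 0.0000e+00, -6.2545e+01,  4.9000e-02, -3.9160e+01,  1.6000e-02,
        1.0000e-02, -0.0000e+00]), 'position': array([ 0.228, -0.581,  0.252]), 'ee_rot': array([ 0.983,  0.186, -0.   , -0.001]), 'ft_force': array([-0.246, -0.091,  0.03 ]), 'torque': array([-0.004, -0.005,  0.01 ]), 'grasp_force': np.float64(0.0), 'grip_width': np.float64(1.0)}
scene [[0.31, 0.95, -0.0], [0.64, -0.21, -0.74], [-0.71, 0.23, -0.67]] [-0.123 -0.277  1.543]
key [([0.411, 0.28, 0.155], 0.8), ([0.612, 0.247, 0.118], 0.76), ([0.514, 0.266, 0.132], 0.5)]
bracket [([0.506, 0.244, 0.09], 0.67)]
bracket_hole [([0.505, 0.245, 0.095], 0.66)]
housing [([0.73, -0.02, 0.131], 0.96)]
notch [([0.726, -0.012, 0.135], 0.91)]
door [([0.625, 0.07, 0.124], 0.4), ([0.507, 0.247, 0.094], 0.4)]
hinge [([0.732, -0.014, 0.136], 0.55)]
roller [([0.673, -0.384, 0.044], 0.66)]
grease_tin [([0.511, -0.388, 0.066], 0.78)]
spanner [([0.717, 0.348, 0.006], 0.71)]
top [[0.03, -1.0, -0.02], [-0.99, -0.02, -0.16], [0.16, 0.03, -0.99]] [-0.038  0.562  1.204]
key [([0.404, 0.279, 0.184], 0.79), ([0.601, 0.247, 0.138], 0.73), ([0.493, -0.38, 0.074], 0.52)]
bracket [([0.498, 0.247, 0.101], 0.88), ([0.668, -0.003, 0.14], 0.56)]
bracket_hole [([0.494, 0.25, 0.104], 0.65)]
housing [([0.669, -0.001, 0.138], 0.71)]
notch [([0.669, -0.002, 0.14], 0.94)]
door [([0.614, 0.011, 0.104], 0.81)]
hinge [([0.667, -0.005, 0.135], 0.64)]
roller [([0.658, -0.384, 0.046], 0.68), ([0.668, -0.002, 0.14], 0.17)]
grease_tin [([0.492, -0.381, 0.074], 0.83), ([0.667, -0.006, 0.137], 0.75)]
spanner [([0.72, 0.351, 0.003], 0.88)]
```

View pics/scene.png

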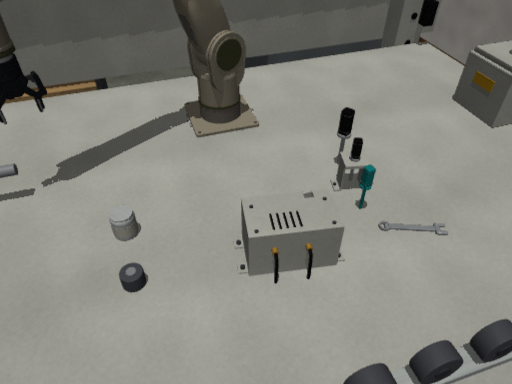

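View pics/top.png

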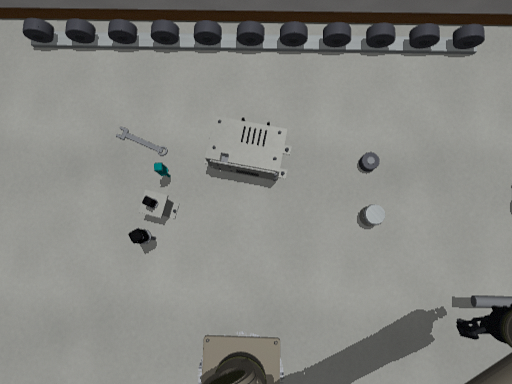

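The scene picture shows the housing at (290,235), with the notch near its front edge at (308,195). The small black key is in the bracket at (356,150), the large black one at (345,122) and the turquoise one at (367,177). In the top picture the notch is at (225,156), the bracketed key at (150,202), the big key at (140,236), and the door faces the robot.

```bash
python3 - <<'E'
from h import *
for n in ["top","scene"]:
    c=dict(np.load(n+".npz")); P=pts(c); img=c["img"].astype(int); ok=c["depth"]>0
    m=ok&(abs(P[...,2]-.14)<.008)&(abs(P[...,0]-.72)<.13)&(abs(P[...,1]+.0)<.16)
    m=cv2.morphologyEx(m.astype(np.uint8),cv2.MORPH_OPEN,np.ones((3,3)))
    k,l,s,_=cv2.connectedComponentsWithStats(m); b=l==1+np.argmax(s[1:,4])
    q=P[b]; print(n,"top z",np.median(q[:,2]),b.sum())
    r=cv2.minAreaRect((q[:,:2]*1000).astype(np.float32)); print(r,cv2.boxPoints(r).round(1).tolist())
    # dark things / keys
    V=img.max(-1)
    reg=ok&(abs(P[...,0]-.5)<.16)&(abs(P[...,1]-.26)<.09)
    mk=reg&(V<60)&(P[...,2]>.09)
    k,l,s,_=cv2.connectedComponentsWithStats(mk.astype(np.uint8))
    for i in range(1,k):
        if s[i,4]>15:
            q=P[l==i]; t=q[q[:,2]>q[:,2].max()-.008]
            print(" dark",s[i].tolist(),"zmax",q[:,2].max().round(3),"topmean",t.mean(0).round(4), cv2.minAreaRect((t[:,:2]*1000).astype(np.float32)),len(t))
    mb=reg&(abs(P[...,2]-.1)<.006)&(abs(P[...,0]-.5)<.05)
    q=P[mb]; r=cv2.minAreaRect((q[:,:2]*1000).astype(np.float32)); print(" bracket",np.median(q[:,2]),r,len(q))
    reg=cv2.resize(c["img"][130:260,110:260] if n=="top" else c["img"][80:230,270:400],None,fx=4,fy=4,interpolation=cv2.INTER_CUBIC)
    cv2.imwrite(f"pics/crop_{n}.png",reg[...,::-1])
E
```

```text
top top z 0.14059299252711344 3194
((680.0558471679688, -2.2093734741210938), (220.519775390625, 135.3273162841797), 81.08131408691406) [[596.0999755859375, -100.5999984741211], [729.7999877929688, -121.5999984741211], [764.0, 96.19999694824219], [630.2999877929688, 117.19999694824219]]
 dark [156, 164, 11, 11, 48] zmax 0.146 topmean [0.6024 0.2375 0.143 ] ((601.8090209960938, 237.0220489501953), (16.80777359008789, 2.406379222869873), 1.6272711753845215) 5
 dark [142, 196, 15, 13, 107] zmax 0.172 topmean [0.4996 0.2688 0.1669] ((499.68658447265625, 268.3654479980469), (21.373981475830078, 21.076425552368164), 65.33295440673828) 54
 dark [129, 229, 20, 15, 222] zmax 0.207 topmean [0.4024 0.2837 0.201 ] ((402.0663146972656, 284.0587463378906), (27.093372344970703, 28.978656768798828), 35.03473663330078) 82
 bracket 0.10038447268496385 ((501.66693115234375, 269.5417175292969), (71.43314361572266, 70.20220184326172), 77.58074188232422) 431
scene top z 0.1416506618556922 3892
((681.872802734375, -0.14560699462890625), (221.37399291992188, 134.6903076171875), 80.52183532714844) [[597.2000122070312, -98.19999694824219], [730.0999755859375, -120.4000015258789], [766.5, 97.9000015258789], [633.7000122070312, 120.0999984741211]]
 dark [338, 108, 17, 28, 327] zmax 0.205 topmean [0.4097 0.2833 0.2012] ((409.6304931640625, 283.5238952636719), (29.793102264404297, 25.77298927307129), 44.26991653442383) 57
 dark [351, 138, 12, 21, 190] zmax 0.171 topmean [0.5072 0.2684 0.1673] ((507.1734619140625, 269.0895080566406), (21.9106502532959, 18.776670455932617), 68.42811584472656) 39
 dark [360, 169, 10, 20, 90] zmax 0.149 topmean [0.6083 0.2397 0.1448] ((608.0799560546875, 239.7581024169922), (20.255863189697266, 4.962473392486572), 18.3757381439209) 12
 bracket 0.10150524730678212 ((501.4805908203125, 270.9857482910156), (71.62696838378906, 75.77580261230469), 75.80191802978516) 332
```

View pics/crop_top.png

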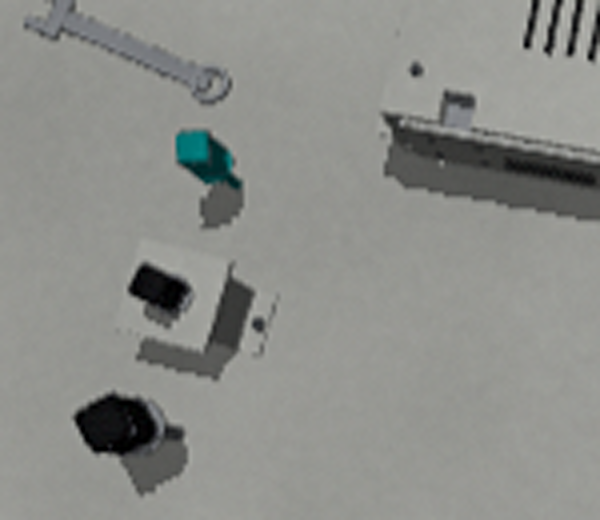

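```bash
cat >> h.py <<'E'
def delta(p0,psi0,p1,psi1):
    "tool (pointing down) shift/turn fractions from p0,yaw0(deg) to p1,yaw1"
    d=np.array(p1)-p0; c,s=np.cos(np.radians(psi0)),np.sin(np.radians(psi0))
    return np.r_[[d[0]*c+d[1]*s, d[0]*s-d[1]*c, -d[2]]/np.array(.15), -(psi1-psi0)/30].round(3)
def chain(w):
    for a,b in zip(w,w[1:]): print(delta(a[:3],a[3],b[:3],b[3]).tolist())
def yaw(o=None):
    q=(o or manip.get_obs())["ee_rot"]; from scipy.spatial.transform import Rotation as R
    M=R.from_quat(q).as_matrix(); return np.degrees(np.arctan2(M[1,0],M[0,0])), M
E
python3 - <<'E'
from h import *
print(yaw()[0])
chain([(.228,-.582,.253,21.4),(.34,-.44,.27,50),(.48,-.27,.30,80),(.53,-.09,.33,95),(.55,.07,.35,95)])
E
```

```text
21.41977776515476
[1.041, -0.609, -0.113, -0.953]
[1.468, -0.014, -0.2, -1.0]
[1.24, 0.12, -0.2, -0.5]
[1.051, 0.226, -0.133, 0.0]
```

Call:
carry_out --pt "1 -0.6 -0.11 -0.95 0.2" --pt "1 -0.6 -0.11 -0.95 0.2" --pt "1 -0.6 -0.11 -0.95 0.2" --force 60

```text
clock: 1.48
position: [0.3366, -0.4412, 0.2703]
ee_rot: [0.905, 0.425, 0.0, 0.0]
ft_force: [1.1, 0.0, 0.6]
grip_width: 0.598
grasp_force: 0.0
```

Call:
carry_out --pt "1 0 -0.2 -1 0.2" --pt "1 0 -0.2 -1 0.2" --pt "1 0 -0.2 -1 0.2"

```text
clock: 1.85
position: [0.4342, -0.3251, 0.301]
ee_rot: [0.763, 0.646, 0.001, 0.001]
ft_force: [0.2, -0.8, -0.6]
grip_width: 0.599
grasp_force: 0.0
```

Call:
carry_out --pt "1 0 -0.2 -0.5 0.2" --pt "1 0 -0.2 -0.5 0.2" --pt "1 0 -0.2 -0.5 0.2"

```text
clock: 2.22
position: [0.4587, -0.1771, 0.331]
ee_rot: [0.674, 0.739, 0.0, 0.001]
ft_force: [1.4, -0.1, 0.6]
grip_width: 0.601
grasp_force: 0.0
```

Call:
carry_out --pt "0.8 0.4 -0.1 0 0.2" --pt "0.8 0.4 -0.1 0 0.2" --pt "0.8 0.4 -0.1 0 0.2"

```text
clock: 2.6
position: [0.5083, -0.0512, 0.3456]
ee_rot: [0.674, 0.739, 0.001, 0.0]
ft_force: [-1.1, -0.8, -0.1]
grip_width: 0.597
grasp_force: 0.0
```

Call:
carry_out --pt "0.65 0.3 0 0 0.2" --pt "0.65 0.3 0 0 0.2" --pt "0.65 0.3 0 0 0.2"

```text
clock: 2.98
position: [0.544, 0.0483, 0.3446]
ee_rot: [0.674, 0.739, 0.0, -0.001]
ft_force: [0.6, 0.2, 0.4]
grip_width: 0.6
grasp_force: 0.0
```

```bash
python3 - <<'E'
from h import *
c=camera("wrist"); np.savez("w1.npz",**c); save(c,"w1.png"); print(c["vertical_fov"],c["R"].round(2).tolist(),"cam pos",(-c["R"].T@c["t"]).round(3), yaw()[0], manip.get_obs()["position"])
E
```

```text
62.14407991069512 [[1.0, 0.09, -0.0], [0.09, -0.96, 0.26], [0.02, -0.26, -0.97]] cam pos [0.537 0.114 0.465] 95.04734377785014 [0.54391084 0.04576404 0.34453568]
```

View pics/w1.png

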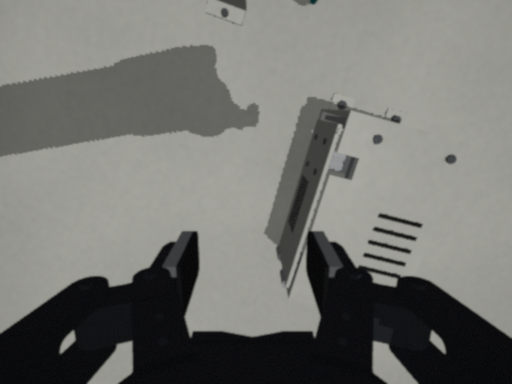

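The wrist view shows the notch at (344,165), with a light pad inside it. The door stands along (325,130)–(290,285), and the bracket foot is at (225,12).

```bash
python3 - <<'E'
from h import *
c=dict(np.load("w1.npz")); P=pts(c); ok=c["depth"]>0
sub=P[140:190:3,312:366:3]
print("z mm");print((sub[...,2]*1000).round().astype(int))
m=ok&(abs(P[...,2]-.140)<.006); m[240:,:]=0
k,l,s,_=cv2.connectedComponentsWithStats(m.astype(np.uint8)); b=l==1+np.argmax(s[1:,4]); print("z",np.median(P[b][:,2]))
# front edge: per row leftmost pixel of top plate
E=[];
for v in range(125,240,2):
    if 145<v<182: continue
    u=np.where(b[v])[0]
    if len(u): E.append(P[v,u[0]])
E=np.array(E); print(len(E)); vx,vy,x0,y0=cv2.fitLine((E[:,:2]*1000).astype(np.float32),cv2.DIST_HUBER,0,.01,.01).ravel()
print("edge dir deg",np.degrees(np.arctan2(vy,vx)),x0,y0)
a=np.arctan2(vy,vx)
if vy<0:a+=np.pi
yh=np.array([np.cos(a),np.sin(a)]);xh=np.array([yh[1],-yh[0]])
L=lambda q:np.stack([(q[...,:2]*1000-[x0,y0])@xh,(q[...,:2]*1000-[x0,y0])@yh],-1)
print("resid",(L(E)[:,0]).round(1))
# housing frame occupancy
q=L(P); 
left=q[b][:,1].max(); print("max y of plate",left)
nm=ok&~b&(q[...,0]>1)&(q[...,0]<35)&(abs(q[...,1]-0)<200)&(P[...,2]<.133); nm[240:]=0
k,l,s,_=cv2.connectedComponentsWithStats(nm.astype(np.uint8)); 
for i in range(1,k):
    if s[i,4]>20: print(s[i].tolist(), q[l==i].min(0).round(1),q[l==i].max(0).round(1),np.percentile(P[l==i][:,2],[5,50,95]).round(3))
print("axes",xh,yh,x0,y0)
E
```

```text
z mm
[[ 31  50  66  81 102 110 122 133 132   4 141 139 140 140 139 139 140 140]
 [ 36  55  71  86 108 113 126 135 132 137 139 141 141 139 139 141 465 140]
 [ 43  60  77  92 105 118 129 134   2 138 139 139 140 140 140 140 140 140]
 [ 47  65  81  95 109 121 132 132   4 140 140 139 139 140 140 140 140 140]
 [ 54  71  85 101 114 125 134 132 111 140 140 140 140 141 139 138 139 140]
 [ 58  76  90 105 117 129 132 111 110 112 111 111 140 140 139 141 141 138]
 [ 64  79  95 109 120 132 133 110 111 110 110 111 111 116 125 127 140 140]
 [ 69  84  98 114 125 133 133 109 111 111 111 112 112 119 129 138 139 139]
 [ 75  90 103 116 130 134 110 109 109 110 110 109 111 122 127 140 141 140]
 [ 80  94 109 122 131 133 111 111 112 111 111 109 116 126 128 140 139 139]
 [ 83 106 113 124 133 132   3 465 110 112 110 111 119 127 137 140 139 139]
 [ 90 108 117 128 132   2   3   2   2   4   2 110 124 127 140 140 140 139]
 [ 93 107 121 131 133   4 140 141 139   3   0 117 126 126 139 140 140 141]
 [ 99 111 124 133 131   5 139 141 139 139 140 141 465 139 140 140 140 139]
 [103 117 127 132   4 138 139 139 139 141 140 140 139 140 139 140 141 140]
 [106 119 132 132   2 140 139 140 141 139 140 140 139 140 139 139 139 140]
 [112 124 132 132   3 140 140 140 140 139 140 140 140 140 141 140 140 141]]
z 0.13961994605197015
40
edge dir deg 80.61618 621.6302 42.82561
resid [-0.3  0.4 -4.1 -4.2 -3.7  0.3  0.1  0.  -0.   0.   0.1  0.1 -0.1 -0.1
 -0.1 -0.2 -0.  -0.   0.   0.4 -0.  -0.1  0.   0.   0.5 -0.1 -0.1  0.2
  0.4  0.1  0.2 -0.2 -0.  -0.3 -0.3 13.6 15.5 17.5 19.6 21.3]
max y of plate 76.47843940133114
[323, 16, 52, 94, 2334] [ 1.  77.9] [ 35.  199.9] [-0.002 -0.     0.003]
[321, 112, 28, 16, 261] [ 1.2 59.6] [30.7 73.6] [0.002 0.063 0.12 ]
[329, 151, 29, 29, 496] [4.7 7.7] [27.6 32.5] [0.11  0.111 0.128]
axes [ 0.9866183 -0.1630473] [0.1630473 0.9866183] 621.6302 42.82561
```

```bash
python3 - <<'E'
from h import *
chain([(.544,.046,.3445,95),(.515,.14,.32,80),(.485,.235,.30,65)])
E
```

```text
[0.641, -0.138, 0.163, 0.5]
[0.589, -0.307, 0.133, 0.5]
```

Call:
carry_out --pt "0.64 -0.14 0.16 0.5 0.2" --pt "0.64 -0.14 0.16 0.5 0.2"

```text
clock: 3.28
position: [0.5142, 0.1385, 0.3204]
ee_rot: [0.769, 0.64, -0.0, 0.0]
ft_force: [0.9, 0.4, -0.6]
grip_width: 0.601
grasp_force: 0.0
```

Call:
carry_out --pt "0.59 -0.31 0.13 0.5 0.2" --pt "0.59 -0.31 0.13 0.5 0.2" --pt "0.59 -0.31 0.13 0.5 0.2"

```text
clock: 3.65
position: [0.4829, 0.2358, 0.3009]
ee_rot: [0.843, 0.538, -0.0, -0.0]
ft_force: [0.5, -0.1, -0.1]
grip_width: 0.603
grasp_force: 0.0
```

```bash
python3 - <<'E'
from h import *
o=manip.get_obs(); print(o["position"],yaw(o)[0])
c=camera("wrist"); np.savez("w2.npz",**c); save(c,"w2.png"); P=pts(c); V=c["img"].max(-1)
ok=c["depth"]>0
m=ok&(abs(P[...,2]-.166)<.007)&(np.hypot(P[...,0]-.503,P[...,1]-.269)<.03)
q=P[m]; print(len(q),np.median(q[:,2]),cv2.minAreaRect((q[:,:2]*1000).astype(np.float32)))
m=ok&(abs(P[...,2]-.106)<.003)&(np.hypot(P[...,0]-.503,P[...,1]-.269)<.03)
q=P[m]; print("collar",len(q),cv2.minEnclosingCircle((q[:,:2]*1000).astype(np.float32)) if len(q) else 0)
m=ok&(abs(P[...,2]-.1)<.003)&(np.hypot(P[...,0]-.503,P[...,1]-.269)<.06)
q=P[m]; print("bracket",len(q),np.median(q[:,2]),cv2.minAreaRect((q[:,:2]*1000).astype(np.float32)))
E
```

```text
[0.48286812 0.23582829 0.30088968] 65.08121890012902
862 0.16528672042988685 ((500.69317626953125, 271.4248352050781), (24.205503463745117, 23.905906677246094), 66.87061309814453)
collar 73 ((500.8917236328125, 271.4150390625), 15.769603729248047)
bracket 3956 0.09973695784477987 ((500.5044250488281, 271.1749572753906), (70.28070068359375, 70.13206481933594), 76.73019409179688)
```

View pics/w2.png

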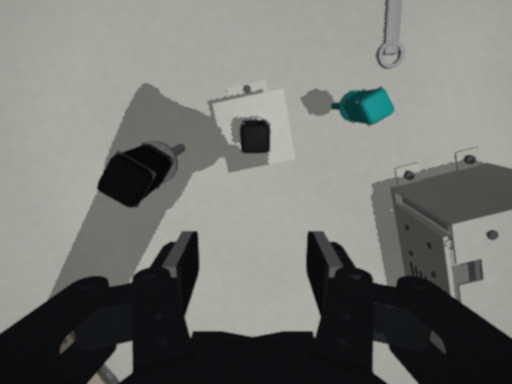

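The wrist view shows the key grip at (256,136) in the bracket, the big black key at left (135,175), the turquoise one at (365,105) and the spanner at the top right. The way down is clear.

```bash
python3 - <<'E'
from h import *
chain([(.4829,.2358,.3009,65.1),(.5007,.2714,.21,66.9),(.5007,.2714,.141,66.9)])
E
```

```text
[0.265, 0.008, 0.606, -0.06]
[0.0, 0.0, 0.46, -0.0]
```

Call:
carry_out --pt "0.265 0.008 0.3 -0.06 0.2" --pt "0.265 0.008 0.6 -0.06 0.2" --pt "0.265 0.008 0.6 -0.06 0.2" --pt "0.265 0.008 0.85 -0.06 0.2" --pt "0.265 0.008 1 -0.06 0.2" --pt "0.265 0.008 1 -0.06 0.2"

```text
clock: 4.45
position: [0.5033, 0.2677, 0.1521]
ee_rot: [0.836, 0.549, -0.0, 0.0]
ft_force: [0.2, -0.8, 0.7]
grip_width: 0.6
grasp_force: 0.0
```

```bash
python3 - <<'E'
from h import *
for i in range(2):
    o=manip.get_obs(); print(o["position"].round(4),yaw(o)[0],o["clock"],o["ft_force"])
    c=camera("top")
p=manip.get_obs()["position"];print(p); chain([(*p,yaw()[0]),(.5007,.2714,.141,66.9)])
E
```

```text
[0.5033 0.2677 0.1521] 66.58812539759113 4.45 [ 0.19449658 -0.7665364   0.67123432]
[0.5036 0.2684 0.1531] 66.607615191181 4.5 [ 0.05722586 -1.32495462  1.15890134]
[0.50371794 0.26894984 0.1535729 ]
[0.007, -0.025, 0.084, -0.009]
```

Call:
carry_out --pt "0.007 -0.025 0.084 0 0.2" --pt "0.007 -0.025 0.084 0 0.2" --pt "0.007 -0.025 0.084 0 0.2"

```text
clock: 4.92
position: [0.4993, 0.272, 0.1389]
ee_rot: [0.835, 0.55, 0.0, 0.0]
ft_force: [-0.1, 1.1, 0.6]
grip_width: 0.598
grasp_force: 0.0
```

```bash
python3 - <<'E'
from h import *
o=manip.get_obs(); print(o["position"].round(4),yaw(o)[0])
c=camera("wrist"); save(c,"w3.png"); o=manip.get_obs(); print(o["position"].round(4))
E
```

```text
[0.4993 0.272  0.1389] 66.73043378261217
[0.4994 0.272  0.139 ]
```

View pics/w3.png

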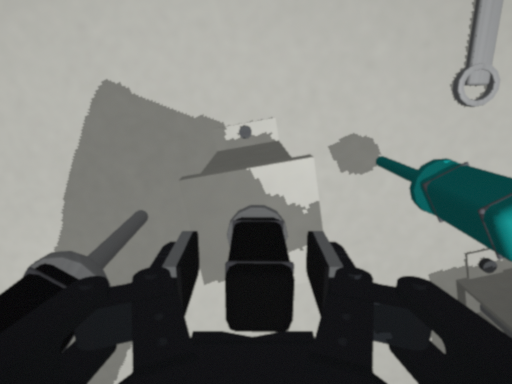

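The key grip is centred between the open fingers at (258,275) and the neighbours are clear, so I'm closing.

Call:
carry_out --pt "0 0 0 0 -1" --pt "0 0 0 0 -1" --pt "0 0 0 0 -1" --pt "0 0 0 0 -1" --force 60

```text
clock: 5.48
position: [0.4996, 0.272, 0.139]
ee_rot: [0.835, 0.55, 0.0, 0.0]
ft_force: [0.2, 0.0, 4.4]
grip_width: 0.276
grasp_force: 59.2
```

Call:
carry_out --pt "0 0 -0.15 0 -1" --pt "0 0 -0.4 0 -1" --pt "0 0 -0.75 0 -1" --pt "0 0 -1 0 -1" --pt "-0.2 0.3 -1 0 -1" --pt "-0.45 0.66 -1 0 -1" --pt "-0.6 0.9 -1 0 -1" --pt "-0.6 0.9 -1 0 -1"

```text
clock: 6.48
position: [0.5894, 0.1311, 0.2873]
ee_rot: [0.837, 0.547, -0.001, 0.0]
ft_force: [-0.3, 1.0, -2.5]
grip_width: 0.274
grasp_force: 59.3
```

Call:
carry_out --pt "-0.25 0.35 0 0 -1" --pt "-0.336 0.48 0 0 -1" --pt "-0.336 0.48 0 0 -1" --pt "-0.336 0.48 0 0 -1"

```text
clock: 6.98
position: [0.6333, 0.0629, 0.2885]
ee_rot: [0.835, 0.551, -0.0, -0.001]
ft_force: [0.3, 1.7, -2.2]
grip_width: 0.279
grasp_force: 59.4
```

```bash
python3 - <<'E'
from h import *
for i in range(4):
    o=manip.get_obs(); print(o["position"].round(4),yaw(o)[0],o["ft_force"].round(2),o["torque"].round(2))
    c=camera("wrist")
save(c,"w4.png"); np.savez("w4.npz",**c)
E
```

```text
[0.6333 0.0629 0.2885] 66.83050625900347 [ 0.29  1.73 -2.23] [-0.   -0.02  0.02]
[0.6332 0.0631 0.2888] 66.86218997659068 [-0.4  -0.3  -2.27] [ 0.01 -0.05 -0.01]
[0.6333 0.063  0.2889] 66.85864933256592 [-0.03  0.06 -1.58] [ 0.04 -0.02 -0.01]
[0.6334 0.0627 0.2889] 66.84234637996586 [ 0.04 -0.14 -1.04] [-0.02  0.01 -0.05]
```

View pics/w4.png

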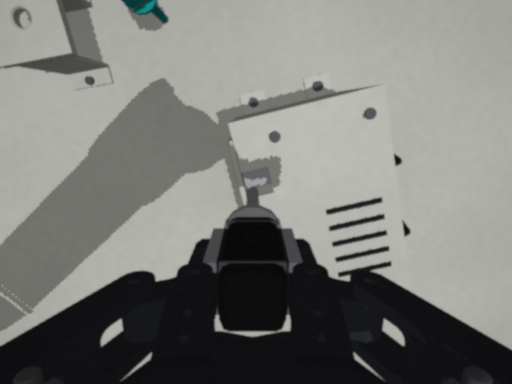

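The wrist view shows the key held with its rod at (252,200), hanging just short of the notch at (257,180). Next I measure both.

```bash
python3 - <<'E'
from h import *
c=dict(np.load("w4.npz")); P=pts(c); ok=c["depth"]>0
o=np.array([.6216302,.04282561]);xh=np.array([.9866183,-.1630473]);yh=np.array([.1630473,.9866183])
L=lambda q:np.stack([(q[...,:2]-o)@xh,(q[...,:2]-o)@yh],-1)*1000
m=ok&(np.hypot(P[...,0]-.634,P[...,1]-.062)<.015)&(P[...,2]>.155)&(P[...,2]<.24); m[260:]=0
q=P[m]; print("rod pts",len(q))
for z in np.arange(.16,.24,.01):
    s=q[abs(q[:,2]-z)<.005]
    if len(s)>4: print(z.round(2),L(s).mean(0).round(1),L(s).min(0).round(1),L(s).max(0).round(1),len(s))
print("zmin rod",q[:,2].min() if len(q) else 0)
print("tcp in L",L(np.array([.6333,.0630])))
# top plate z and front edge recheck
b=ok&(abs(P[...,2]-.14)<.004)&(P[...,0]>.58); b[260:]=0
E=[]
for v in range(128,225,3):
    u=np.where(b[v])[0]
    if len(u): E.append([v,*L(P[v,u[0]]).round(1)])
print(np.median(P[b][:,2]),E)
ll=L(P); h=ok&(P[...,2]>.1)&(P[...,2]<.134)&(ll[...,0]>2)&(ll[...,0]<30)&(ll[...,1]>0)&(ll[...,1]<45); h[:, :236]=0
print("hole",h.sum(), ll[h].min(0),ll[h].max(0),np.percentile(P[h][:,2],[5,25,50,75,95]))
# plate-level extents of hole: for plate pixels rows at x~5..20 in L, find y gaps
for x in (4,8,12,16,20):
    s=ll[b&(abs(ll[...,0]-x)<1.2)][:,1]; s=np.sort(s); g=np.diff(s); i=np.argmax(g); print(x,"gap y",s[i].round(1),s[i+1].round(1),"max",s.max().round(1))
E
```

```text
rod pts 203
0.17 [ 8.3 25.1] [ 3.6 22. ] [11.9 26.3] 26
0.18 [ 8.4 25.3] [ 3.8 22.7] [12.  26.4] 41
0.19 [ 8.3 25.3] [ 4.1 22.8] [11.8 26.4] 40
0.2 [ 8.4 25.2] [ 3.3 21.1] [12.  26.6] 51
0.21 [ 8.5 25.6] [ 4.5 23.3] [11.7 26.5] 45
zmin rod 0.16855543703378104
tcp in L [ 8.22425842 21.80715175]
0.13971795760253805 [[128, np.float64(0.5), np.float64(72.0)], [131, np.float64(0.7), np.float64(69.5)], [134, np.float64(0.0), np.float64(67.0)], [137, np.float64(0.3), np.float64(64.5)], [140, np.float64(0.5), np.float64(61.9)], [143, np.float64(0.7), np.float64(59.3)], [146, np.float64(-0.1), np.float64(56.7)], [149, np.float64(0.0), np.float64(54.0)], [152, np.float64(0.4), np.float64(51.5)], [155, np.float64(0.4), np.float64(48.6)], [158, np.float64(0.7), np.float64(46.1)], [161, np.float64(0.1), np.float64(43.7)], [164, np.float64(0.3), np.float64(41.0)], [167, np.float64(0.5), np.float64(38.2)], [170, np.float64(0.6), np.float64(35.3)], [173, np.float64(24.3), np.float64(27.2)], [176, np.float64(24.6), np.float64(24.2)], [179, np.float64(24.0), np.float64(21.6)], [182, np.float64(24.2), 
[... 168 characters left out ...]
0), np.float64(9.2)], [197, np.float64(10.1), np.float64(8.3)], [200, np.float64(9.5), np.float64(5.9)], [203, np.float64(9.7), np.float64(2.9)], [206, np.float64(11.6), np.float64(-0.8)], [209, np.float64(17.0), np.float64(-5.0)], [212, np.float64(19.8), np.float64(-9.0)], [215, np.float64(20.9), np.float64(-11.7)], [218, np.float64(22.1), np.float64(-15.0)], [221, np.float64(23.2), np.float64(-17.9)], [224, np.float64(23.4), np.float64(-21.2)]]
hole 397 [2.05585282 9.06328228] [23.90665872 27.82332042] [0.1095917  0.11026259 0.1107578  0.11125932 0.11202091]
4 gap y 42.7 43.6 max 76.4
8 gap y 4.5 33.2 max 76.2
12 gap y 9.7 33.4 max 76.2
16 gap y 9.4 33.6 max 76.4
20 gap y 9.4 33.5 max 76.3
```

Call:
carry_out --pt "0.003 0.013 0 0 -1" --pt "0.003 0.013 0.14 0 -1" --pt "0.003 0.013 0.24 0 -1" --pt "0.003 0.013 0.28 0 -1" --pt "0.003 0.013 0.28 0 -1" --pt "0.003 0.013 0.28 0 -1"

```text
clock: 7.92
position: [0.6362, 0.0609, 0.2474]
ee_rot: [0.835, 0.55, 0.0, 0.0]
ft_force: [-0.8, 1.0, -1.7]
grip_width: 0.273
grasp_force: 59.4
```

```bash
python3 - <<'E'
from h import *
o0=np.array([.6216302,.04282561]);xh=np.array([.9866183,-.1630473]);yh=np.array([.1630473,.9866183])
for i in range(3):
    o=manip.get_obs(); print(o["clock"],o["position"].round(4),((o["position"][:2]-o0)@np.c_[xh,yh]*1000).round(1),yaw(o)[0],o["ft_force"].round(2))
    camera("top")
E
```

```text
7.925 [0.6362 0.0609 0.2474] [11.4 20.2] 66.71639449772579 [-0.82  0.98 -1.66]
7.975 [0.6362 0.0609 0.2474] [11.4 20.2] 66.71543260531966 [-0.94 -0.03 -2.01]
8.025 [0.6362 0.0608 0.2473] [11.4 20.1] 66.7128270683262 [ 0.97 -0.09 -1.57]
```

Call:
carry_out --pt "0 0 0.04 0 -1" --pt "0 0 0.06 0 -1" --pt "0 0 0.06 0 -1" --pt "0 0 0.06 0 -1"

```text
clock: 8.57
position: [0.6359, 0.0608, 0.2377]
ee_rot: [0.835, 0.55, 0.0, 0.0]
ft_force: [-0.1, -0.1, -2.1]
grip_width: 0.273
grasp_force: 59.4
```

Call:
carry_out --pt "0 0 0.013 0 -1" --pt "0 0 0.013 0 -1" --pt "0 0 0.013 0 -1"

```text
clock: 8.95
position: [0.6359, 0.0608, 0.2358]
ee_rot: [0.835, 0.55, 0.0, 0.0]
ft_force: [-0.3, 0.7, -1.7]
grip_width: 0.274
grasp_force: 59.4
```

Call:
carry_out --pt "0 0 0.01 0 -1" --pt "0 0 0.01 0 -1" --pt "0 0 0.01 0 -1"

```text
clock: 9.32
position: [0.6361, 0.0608, 0.2346]
ee_rot: [0.835, 0.55, 0.0, 0.0]
ft_force: [-0.8, 0.6, 3.0]
grip_width: 0.273
grasp_force: 59.9
```

Call:
carry_out --pt "0 0 0.02 0 -1" --pt "0 0 0.033 0 -1" --pt "0 0 0.033 0 -1" --pt "0 0 0.033 0 -1"

```text
clock: 9.82
position: [0.6361, 0.0609, 0.2297]
ee_rot: [0.835, 0.55, 0.0, 0.0]
ft_force: [-0.9, 0.6, 5.7]
grip_width: 0.278
grasp_force: 60.4
```

```bash
python3 - <<'E'
from h import *
for i in range(4):
    o=manip.get_obs(); print(o["clock"],o["position"].round(4),o["ft_force"].round(2)); camera("top")
E
```

```text
9.825 [0.6361 0.0609 0.2297] [-0.91  0.58  5.71]
9.875 [0.6361 0.0609 0.2297] [-0.81 -0.18  6.42]
9.925 [0.6361 0.0609 0.2297] [-0.57  0.13  5.82]
9.975 [0.6361 0.0609 0.2297] [-0.86 -0.78  5.68]
```

Call:
carry_out --pt "0 0 0.012 0 -1" --pt "0 0 0.012 0 -1" --pt "0 0 0.012 0 -1"

```text
clock: 10.4
position: [0.6361, 0.0609, 0.2281]
ee_rot: [0.835, 0.55, 0.0, 0.0]
ft_force: [-1.6, 0.5, 5.9]
grip_width: 0.271
grasp_force: 60.5
```

```bash
python3 - <<'E'
from h import *
for i in range(6):
    o=manip.get_obs(); print(o["clock"],o["position"].round(4),o["ft_force"].round(2)); camera("top")
E
```

```text
10.4 [0.6361 0.0609 0.2281] [-1.65  0.51  5.85]
10.45 [0.6361 0.0609 0.2281] [-0.87  0.25  7.41]
10.5 [0.6361 0.0609 0.2281] [-1.23 -0.69  7.06]
10.55 [0.6361 0.0609 0.2281] [-1.37 -0.76  7.27]
10.6 [0.6361 0.0609 0.2281] [-1.76 -0.48  7.49]
10.65 [0.6362 0.0608 0.2281] [-0.84 -0.26  5.98]
```

```bash
cat >> h.py <<'E'
O=np.array([.6216302,.04282561]);XH=np.array([.9866183,-.1630473]);YH=np.array([.1630473,.9866183])
def toL(p): return (np.asarray(p)[:2]-O)@np.c_[XH,YH]*1000
HL=np.array([-3.5,-133.6])
def arc(p0L,psi,r,phis,dpsi=0):
    "rows from tip at p0L (mm, L frame) to points at radius r, angle phi deg (0 = along +y, + = open)"
    for ph in phis:
        a=np.radians(ph); t=HL+r*np.array([-np.sin(a),np.cos(a)]); d=((t-p0L)[0]*XH+(t-p0L)[1]*YH)/1000
        print(ph,t.round(1),delta([0,0,0],psi,[*d,0],psi)[:2].tolist())
E
python3 - <<'E'
from h import *
o=manip.get_obs(); p=toL(o["position"]); print(p,yaw(o)[0])
arc(p,yaw(o)[0],154,[-5,-4,-3,-2.6,-2,-1,0,1,2,3,4,5,6,8,10,12])
E
```

```text
[11.38653433 20.17844115] 66.71601824354612
-5 [ 9.9 19.8] [-0.005, -0.009]
-4 [ 7.2 20. ] [-0.008, -0.027]
-3 [ 4.6 20.2] [-0.011, -0.044]
-2.6 [ 3.5 20.2] [-0.012, -0.051]
-2 [ 1.9 20.3] [-0.014, -0.062]
-1 [-0.8 20.4] [-0.018, -0.079]
0 [-3.5 20.4] [-0.022, -0.097]
1 [-6.2 20.4] [-0.027, -0.114]
2 [-8.9 20.3] [-0.032, -0.131]
3 [-11.6  20.2] [-0.037, -0.149]
4 [-14.2  20. ] [-0.042, -0.166]
5 [-16.9  19.8] [-0.048, -0.183]
6 [-19.6  19.6] [-0.054, -0.2]
8 [-24.9  18.9] [-0.066, -0.233]
10 [-30.2  18.1] [-0.08, -0.266]
12 [-35.5  17. ] [-0.095, -0.299]
```

Call:
carry_out --pt "-0.005 -0.012 0.003 0 -1" --pt "-0.008 -0.027 0.003 0 -1" --pt "-0.012 -0.046 0.003 0 -1" --pt "-0.012 -0.051 0.003 0 -1" --pt "-0.013 -0.058 0.003 0 -1" --pt "-0.013 -0.058 0.003 0 -1"

```text
clock: 11.45
position: [0.6278, 0.0626, 0.2279]
ee_rot: [0.835, 0.55, 0.001, 0.001]
ft_force: [0.6, 0.3, 7.3]
grip_width: 0.272
grasp_force: 60.5
```

```bash
python3 - <<'E'
from h import *
F=[]
for i in range(4):
    o=manip.get_obs(); F.append(o["ft_force"]); camera("top")
f=np.mean(F,0); print(toL(o["position"]),o["position"],"L force",f[:2]@np.c_[XH,YH],f[2]+1.6)
E
```

```text
[ 2.86941998 20.50618149] [0.6278047  0.06258953 0.22789218] L force [0.3630237  0.28449259] 8.42930336700313
```

Call:
carry_out --pt "-0.002 -0.011 0.001 0 -1" --pt "-0.003 -0.016 0.001 0 -1" --pt "-0.003 -0.016 0.001 0 -1"

```text
clock: 12.02
position: [0.6254, 0.0631, 0.2278]
ee_rot: [0.835, 0.55, 0.001, 0.001]
ft_force: [0.6, -0.1, 7.5]
grip_width: 0.272
grasp_force: 60.5
```

```bash
python3 - <<'E'
from h import *
F=[]
for i in range(3):
    o=manip.get_obs(); F.append(o["ft_force"]); camera("top")
f=np.mean(F,0); print(toL(o["position"]),o["position"],"L force",f[:2]@np.c_[XH,YH],f[2]+1.6)
E
```

```text
[ 0.46238936 20.6009972 ] [0.62544534 0.06307554 0.22775313] L force [0.27432959 0.44111547] 9.062079923881415
```

Call:
carry_out --pt "-0.003 -0.012 0 0 -1" --pt "-0.006 -0.024 0 0 -1" --pt "-0.006 -0.024 0 0 -1"

```text
clock: 12.55
position: [0.6217, 0.0637, 0.2278]
ee_rot: [0.835, 0.55, 0.001, 0.001]
ft_force: [0.0, -0.5, 7.0]
grip_width: 0.275
grasp_force: 60.6
```

```bash
python3 - <<'E'
from h import *
F=[]
for i in range(3):
    o=manip.get_obs(); F.append(o["ft_force"]); c=camera("top")
f=np.mean(F,0); print(toL(o["position"]),o["position"],"L force",f[:2]@np.c_[XH,YH],f[2]+1.6)
p=toL(o["position"]);r=np.hypot(*(p-HL)); print(r); arc(p,yaw(o)[0],r,[2,4,6,8,10,12])
# door top line at z~.133 -> angle
P=pts(c);l=(P[...,:2]-O)@np.c_[XH,YH]*1000
m=(c["depth"]>0)&(P[...,2]>.115)&(P[...,2]<.137)&(l[...,0]<0)&(l[...,0]>-30)&(abs(l[...,1]+35)<100)
a=np.polyfit(l[m][:,1],l[m][:,0],1); print(m.sum(),"door angle deg",-np.degrees(np.arctan(a[0])))
E
```

```text
[-3.34217267 20.63588588] [0.62169738 0.06373028 0.227731  ] L force [ 0.44870272 -0.03562921] 8.759812734752893
154.2359666314261
2 [-8.9 20.5] [-0.009, -0.036]
4 [-14.3  20.3] [-0.02, -0.07]
6 [-19.6  19.8] [-0.032, -0.104]
8 [-25.   19.1] [-0.044, -0.138]
10 [-30.3  18.3] [-0.058, -0.171]
12 [-35.6  17.3] [-0.073, -0.203]
67 door angle deg 4.629762340181092
```

Call:
carry_out --pt "-0.004 -0.018 0 0 -1" --pt "-0.009 -0.036 0 0 -1" --pt "-0.014 -0.053 0 0 -1" --pt "-0.02 -0.07 0 0 -1" --pt "-0.026 -0.087 0 0 -1" --pt "-0.032 -0.104 0 0 -1" --pt "-0.044 -0.138 0 0 -1" --pt "-0.058 -0.171 0 0 -1" --pt "-0.073 -0.203 0 0 -1" --pt "-0.073 -0.203 0 0 -1"

```text
clock: 13.95
position: [0.5891, 0.0657, 0.2277]
ee_rot: [0.835, 0.55, 0.001, 0.0]
ft_force: [-0.1, 0.7, 7.5]
grip_width: 0.277
grasp_force: 60.6
```

```bash
python3 - <<'E'
from h import *
F=[]
for i in range(2):
    o=manip.get_obs(); F.append(o["ft_force"]); c=camera("top")
f=np.mean(F,0); print(toL(o["position"]),o["position"],"L force",f[:2]@np.c_[XH,YH],f[2]+1.6)
p=toL(o["position"]);r=np.hypot(*(p-HL)); print(r); arc(p,yaw(o)[0],r,[18,24,30,36,42,48,54])
P=pts(c);l=(P[...,:2]-O)@np.c_[XH,YH]*1000
m=(c["depth"]>0)&(P[...,2]>.115)&(P[...,2]<.137)&(l[...,0]<-2)&(l[...,0]>-50)&(abs(l[...,1]+45)<90)
a=np.polyfit(l[m][:,1],l[m][:,0],1); print(m.sum(),"door angle deg",-np.degrees(np.arctan(a[0])))
E
```

```text
[-35.77287394  17.31287303] [0.58915885 0.06573948 0.22771195] L force [-0.41624659  0.52134943] 8.599526207065106
154.32509076293417
18 [-51.2  13.2] [-0.051, -0.093]
24 [-66.3   7.4] [-0.113, -0.181]
30 [-80.7   0. ] [-0.184, -0.263]
36 [-94.2  -8.7] [-0.262, -0.336]
42 [-106.8  -18.9] [-0.348, -0.401]
48 [-118.2  -30.3] [-0.44, -0.457]
54 [-128.4  -42.9] [-0.538, -0.503]
92 door angle deg 17.069141891700003
```

Call:
carry_out --pt "0 0 -0.035 0 -1" --pt "0 0 -0.073 0 -1" --pt "-0.025 -0.047 -0.073 0 -1" --pt "-0.051 -0.093 -0.073 0 -1" --pt "-0.113 -0.181 -0.073 0 -1" --pt "-0.184 -0.263 -0.073 0 -1" --pt "-0.262 -0.336 -0.073 0 -1" --pt "-0.348 -0.401 -0.073 0 -1" --pt "-0.44 -0.457 -0.073 0 -1" --pt "-0.44 -0.457 -0.073 0 -1"

```text
clock: 15.3
position: [0.4988, 0.0309, 0.2377]
ee_rot: [0.836, 0.549, -0.001, 0.0]
ft_force: [0.7, 1.0, -1.6]
grip_width: 0.277
grasp_force: 59.5
```

```bash
python3 - <<'E'
from h import *
for i in range(2):
    o=manip.get_obs(); c=camera("top")
print(toL(o["position"]),o["position"],o["ft_force"])
p=toL(o["position"]);r=np.hypot(*(p-HL)); print(r); arc(p,yaw(o)[0],154.5,[54,60,64,68,72,75])
P=pts(c);l=(P[...,:2]-O)@np.c_[XH,YH]*1000; q=l-HL
m=(c["depth"]>0)&(P[...,2]>.12)&(P[...,2]<.137)&(l[...,0]<-12)&(np.hypot(q[...,0],q[...,1])<200)
s=q[m]; print(m.sum(),"door angle deg",np.degrees(np.arctan2(-s[:,0],s[:,1])).round()[::8])
E
```

```text
[-118.73614392  -31.09321321] [0.49941329 0.03150809 0.2378424 ] [-0.06240399  0.80200585 -1.60358855]
154.2303802866417
54 [-128.5  -42.8] [-0.091, -0.044]
60 [-137.3  -56.3] [-0.193, -0.079]
64 [-142.4  -65.9] [-0.263, -0.097]
68 [-146.7  -75.7] [-0.334, -0.109]
72 [-150.4  -85.9] [-0.405, -0.117]
75 [-152.7  -93.6] [-0.459, -0.119]
74 door angle deg [47. 58. 59. 51. 57. 53. 53. 53. 54. 54.]
```

Call:
carry_out --pt "-0.091 -0.044 0 0 -1" --pt "-0.193 -0.079 0 0 -1" --pt "-0.263 -0.097 0 0 -1" --pt "-0.334 -0.109 0 0 -1" --pt "-0.405 -0.117 0 0 -1" --pt "-0.459 -0.119 0 0 -1" --pt "-0.459 -0.119 0 0 -1"

```text
clock: 16.27
position: [0.4559, -0.0249, 0.2378]
ee_rot: [0.836, 0.549, -0.0, 0.0]
ft_force: [-0.5, 0.3, -1.7]
grip_width: 0.271
grasp_force: 59.5
```

```bash
python3 - <<'E'
from h import *
c=camera("top"); o=manip.get_obs(); p=toL(o["position"]); print(p,o["position"],o["ft_force"])
P=pts(c);l=(P[...,:2]-O)@np.c_[XH,YH]*1000; q=l-HL
m=(c["depth"]>0)&(P[...,2]>.12)&(P[...,2]<.137)&(l[...,0]<-12)&(np.hypot(q[...,0],q[...,1])<200)
s=q[m]; print(m.sum(),"door angle deg",np.degrees(np.arctan2(-s[:,0],s[:,1])).round()[::8])
E
```

```text
[-152.38956511  -93.33709112] [ 0.45606152 -0.02441576  0.23783078] [-0.43052895 -0.75672001 -1.86522089]
3 door angle deg [90.]
```

Call:
carry_out --pt "0.025 0 0 0 -1" --pt "0.025 0 -0.1 0 -1" --pt "0.025 0 -0.25 0 -1" --pt "0.025 0 -0.35 0 -1" --pt "0.025 0 -0.36 0 -1" --pt "0.3 -0.1 -0.36 0 -1" --pt "0.6 -0.2 -0.36 0 -1" --pt "0.95 -0.25 -0.36 0 -1" --pt "0.95 -0.25 -0.36 0 -1"

```text
clock: 17.45
position: [0.4775, 0.1258, 0.2914]
ee_rot: [0.833, 0.553, 0.0, -0.001]
ft_force: [-0.8, -1.2, -1.6]
grip_width: 0.274
grasp_force: 59.5
```

Call:
carry_out --pt "0.35 -0.1 0 0 -1" --pt "0.65 -0.18 0 0 -1" --pt "0.85 -0.25 0 0 -1" --pt "0.95 -0.26 0 0 -1" --pt "0.95 -0.26 0 0 -1"

```text
clock: 18.08
position: [0.4987, 0.2675, 0.2913]
ee_rot: [0.835, 0.55, -0.001, -0.0]
ft_force: [0.6, -0.3, -2.2]
grip_width: 0.271
grasp_force: 59.6
```

```bash
python3 - <<'E'
from h import *
c=camera("top"); w=camera("wrist"); c=camera("top"); o=manip.get_obs(); print(o["clock"],o["position"],yaw(o)[0],o["ft_force"])
P=pts(c);l=(P[...,:2]-O)@np.c_[XH,YH]*1000; q=l-HL
m=(c["depth"]>0)&(P[...,2]>.12)&(P[...,2]<.137)&(l[...,0]<-12)&(np.hypot(q[...,0],q[...,1])<200)
s=q[m]; print(m.sum(),"door angle deg",np.degrees(np.arctan2(-s[:,0],s[:,1])).round()[::8])
# held rod axis and bracket plate
P=pts(w);ok=w["depth"]>0; p=o["position"]
m=ok&(np.hypot(P[...,0]-p[0],P[...,1]-p[1])<.02)&(P[...,2]>p[2]-.12)&(P[...,2]<p[2]-.05);m[280:]=0
r=P[m]; print("rod",len(r),(r.mean(0)-p).round(4),"zmin",r[:,2].min()-p[2])
for z in (-.115,-.1,-.085,-.07):
    k=r[abs(r[:,2]-p[2]-z)<.007]
    a=np.radians(yaw(o)[0]); X=np.array([np.cos(a),np.sin(a)]);Y=np.array([np.sin(a),-np.cos(a)])
    if len(k): k=(k[:,:2]-p[:2])*1000; print(z,len(k),"tx max",(k@X).max().round(1),"ty range",(k@Y).min().round(1),(k@Y).max().round(1))
m=ok&(abs(P[...,2]-.1)<.003)&(np.hypot(P[...,0]-.5005,P[...,1]-.271)<.055)
b=P[m]; print("bracket",len(b),cv2.minAreaRect((b[:,:2]*1000).astype(np.float32)))
save(w,"w5.png")
chain([(*o["position"],yaw(o)[0]),(.5000,.272,.145,66.9)])
E
```

```text
18.225 [0.49898849 0.26621569 0.29171955] 66.60491049431765 [ 0.6779235  -0.0800749  -0.54609545]
125 door angle deg [77. 76. 83. 81. 78. 78. 80. 78. 79. 78. 79. 80. 78. 78. 76. 79.]
rod 200 [ 0.0005  0.0041 -0.0964] zmin -0.11966092363094902
-0.115 49 tx max 5.0 ty range -5.5 3.0
-0.1 63 tx max 5.2 ty range -5.3 2.8
-0.085 69 tx max 5.1 ty range -5.1 3.2
-0.07 10 tx max 5.1 ty range -3.5 1.0
bracket 4519 ((500.65020751953125, 271.2837829589844), (70.28538513183594, 70.02696228027344), 76.76598358154297)
[0.038, -0.009, 0.978, -0.01]
```

View pics/w5.png

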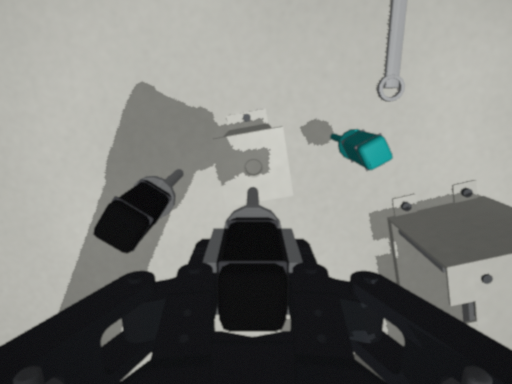

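The door stands about 78° open. The view shows the held rod at (252,195) just short of the hole at (252,167).

Call:
carry_out --pt "0.034 -0.002 0.1 0 -1" --pt "0.034 -0.002 0.3 0 -1" --pt "0.034 -0.002 0.35 0 -1" --pt "0.034 -0.002 0.35 0 -1" --pt "0.034 -0.002 0.35 0 -1"

```text
clock: 18.85
position: [0.5006, 0.2729, 0.2403]
ee_rot: [0.835, 0.55, 0.001, 0.0]
ft_force: [0.7, 0.5, -1.6]
grip_width: 0.272
grasp_force: 59.5
```

```bash
python3 - <<'E'
from h import *
c=camera("top"); o=manip.get_obs();w=camera("wrist"); o=manip.get_obs(); p=o["position"]; print(p,yaw(o)[0],o["ft_force"])
P=pts(w);ok=w["depth"]>0
a=np.radians(yaw(o)[0]); X=np.array([np.cos(a),np.sin(a)]);Y=np.array([np.sin(a),-np.cos(a)])
B=np.array([.50065,.2713])
t=lambda q:np.stack([(q[...,:2]-B)@X,(q[...,:2]-B)@Y],-1)*1000
m=ok&(np.hypot(P[...,0]-p[0],P[...,1]-p[1])<.02)&(P[...,2]>p[2]-.12)&(P[...,2]<p[2]-.05);m[280:]=0
k=t(P[m]); print("rod rel B: tx max",np.percentile(k[:,0],95),"ty",np.percentile(k[:,1],[3,97]))
m=ok&(P[...,2]<.097)&(np.hypot(*(P[...,:2]-B).transpose(2,0,1))<.014)
k=t(P[m]); print("hole pts",len(k),k.min(0),k.max(0))
m=ok&(abs(P[...,2]-.1)<.003)&(np.hypot(*(P[...,:2]-B).transpose(2,0,1))<.055)
print(cv2.minAreaRect((P[m][:,:2]*1000).astype(np.float32)))
chain([(*p,yaw(o)[0]),(.5007,.271,.145,66.9)])
E
```

```text
[0.50059067 0.27287169 0.24022147] 66.7118857753676 [ 0.49690424 -0.48084365 -1.21962664]
rod rel B: tx max 6.130247491150833 ty [-5.3983148   2.59877145]
hole pts 19 [-6.83056257 -7.93184498] [-0.86203498  7.81768186]
((500.58544921875, 271.1067810058594), (70.72659301757812, 70.23558044433594), 76.87670135498047)
[-0.011, 0.006, 0.635, -0.006]
```

Call:
carry_out --pt "-0.011 0.007 0 0 -1" --pt "-0.011 0.007 0.05 0 -1" --pt "-0.011 0.007 0.1 0 -1" --pt "-0.011 0.007 0.15 0 -1" --pt "-0.011 0.007 0.2 0 -1" --pt "-0.011 0.007 0.2 0 -1"

```text
clock: 19.7
position: [0.5003, 0.2705, 0.2086]
ee_rot: [0.835, 0.55, -0.001, -0.0]
ft_force: [-0.7, -0.2, -2.5]
grip_width: 0.272
grasp_force: 59.5
```

Call:
carry_out --pt "0 0 0.08 0 -1" --pt "0 0 0.16 0 -1" --pt "0 0 0.24 0 -1" --pt "0 0 0.32 0 -1" --pt "0 0 0.4 0 -1" --pt "0 0 0.43 0 -1" --pt "0 0 0.43 0 -1" --pt "0 0 0.43 0 -1"

```text
clock: 20.7
position: [0.5008, 0.2709, 0.1453]
ee_rot: [0.835, 0.55, 0.0, 0.0]
ft_force: [0.2, -0.2, -1.5]
grip_width: 0.271
grasp_force: 59.5
```

Call:
carry_out --pt "0 0 0.01 0 -1" --pt "0 0 0.018 0 -1" --pt "0 0 0.018 0 -1"

```text
clock: 21.08
position: [0.5006, 0.2707, 0.1421]
ee_rot: [0.835, 0.55, -0.0, 0.0]
ft_force: [0.0, 0.2, -1.6]
grip_width: 0.272
grasp_force: 59.5
```

Call:
carry_out --pt "0 0 0.008 0 -1" --pt "0 0 0.014 0 -1" --pt "0 0 0.014 0 -1"

```text
clock: 21.45
position: [0.5006, 0.2707, 0.1399]
ee_rot: [0.835, 0.55, -0.0, 0.0]
ft_force: [0.0, -0.1, -2.0]
grip_width: 0.272
grasp_force: 59.5
```

Call:
carry_out --pt "0 0 0.004 0 -1" --pt "0 0 0.006 0 -1" --pt "0 0 0.006 0 -1"

```text
clock: 21.82
position: [0.5006, 0.2707, 0.1391]
ee_rot: [0.835, 0.55, -0.0, 0.0]
ft_force: [-0.2, 0.4, -2.0]
grip_width: 0.275
grasp_force: 59.5
```

Call:
carry_out --pt "0 0 0.004 0 -1" --pt "0 0 0.005 0 -1" --pt "0 0 0.005 0 -1"

```text
clock: 22.2
position: [0.5006, 0.2708, 0.139]
ee_rot: [0.835, 0.55, 0.0, 0.0]
ft_force: [-1.3, -2.0, 5.0]
grip_width: 0.277
grasp_force: 60.6
```

Force rose as the collar landed on the plate. Releasing and backing straight up.

Call:
carry_out --pt "0 0 0 0 -0.1" --pt "0 0 0 0 0.1" --pt "0 0 0 0 0.2" --pt "0 0 0 0 0.2" --pt "0 0 -0.1 0 0.2" --pt "0 0 -0.4 0 0.2" --pt "0 0 -0.8 0 0.2" --pt "-0.25 0 -1 0 0.2" --pt "-0.25 0 -1 0 0.2" --pt "-0.25 0 -1 0 0.2"

```text
clock: 23.45
position: [0.4857, 0.2364, 0.2886]
ee_rot: [0.835, 0.55, 0.0, 0.0]
ft_force: [-1.1, 0.2, -0.7]
grip_width: 0.6
grasp_force: 0.0
```

```bash
python3 - <<'E'
from h import *
camera("top");w=camera("wrist"); c=camera("top"); o=manip.get_obs(); print(o["clock"],o["position"],o["ft_force"],o["grip_width"])
P=pts(w); ok=w["depth"]>0
m=ok&(abs(P[...,2]-.166)<.01)&(np.hypot(P[...,0]-.5007,P[...,1]-.271)<.03)
q=P[m]; print("grip top",len(q),np.median(q[:,2]),np.ptp(q[:,2]),cv2.minAreaRect((q[:,:2]*1000).astype(np.float32)))
P=pts(c);l=(P[...,:2]-O)@np.c_[XH,YH]*1000; q=l-HL
m=(c["depth"]>0)&(P[...,2]>.12)&(P[...,2]<.137)&(l[...,0]<-12)&(np.hypot(q[...,0],q[...,1])<200)
s=q[m]; print("door",np.median(np.degrees(np.arctan2(-s[:,0],s[:,1]))))
im=np.hstack([w["img"],c["img"]]); cv2.imwrite("pics/end.png",cv2.resize(im,(800,300),interpolation=cv2.INTER_AREA)[...,::-1])
E
```

```text
23.6 [0.48537012 0.2367857  0.28761753] [-0.41793304 -0.33828358  0.11745834] 0.6002811614450974
grip top 982 0.16530113440577043 0.011646676650339471 ((499.7956848144531, 271.3328552246094), (23.600000381469727, 23.84693145751953), 66.7293701171875)
door 78.60682959609517
```

View pics/end.png

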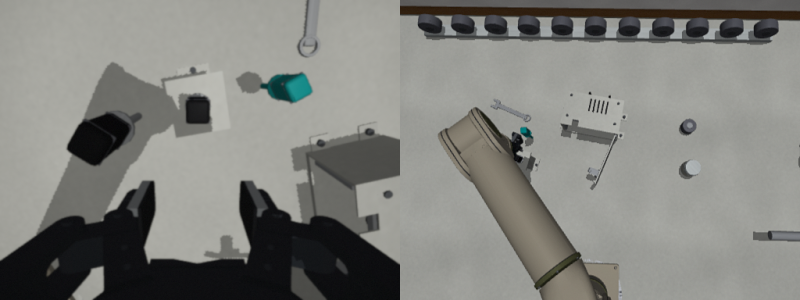

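The left half shows the key upright in the bracket at (197,110), with its grip top at 0.1653 as before. The right half shows the door wide open at (605,160), about 78°, and the roller, tin and spanner where they were.

```bash
python3 -c "
from h import *
print(ticket.hand_in())"
```

```text
the job is handed in; nothing more can be done
None
```

The job is handed in at about 24 s of the 53 s allowed: the hook was pressed with at most about 9 N and the door drawn free, the door now stands about 78° open, the key is back home in its bracket, and the roller, tin and spanner were not touched.

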